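Dock the sprung flask holder and hold the flask pressed into it

TASK

First push the white sprung flask holder square and flush into the aluminium corner stop, against both of its walls. Then take the round-bottomed amber flask from its cork ring, seat it upright in the holder's blue ring and press it gently straight down so that the ring sinks at least 10 mm of its 14 mm travel. Finish while still holding the flask pressed down like that, with the holder still flush in the corner and the other things left where they stand.

Things in the scene. Friction and masses are not known exactly. Their poses are not given: they have to be found in the camera images.
- corner_stop: L of two aluminium bars (12 mm thick, 22 mm high) fixed to the table. Origin: inside corner, table height. Inner faces lie on its planes x = 0 (bar runs 100 mm along +y) and y = 0 (bar runs 100 mm along -x). The holder belongs at x < 0, y > 0: push it along the stop's +x and -y. Flush, the holder's origin is at x = -45, y = +45 mm in this frame and its sides are parallel to the bars.
- holder: sprung flask holder, loose, about 0.7 kg: white block 90 x 90 mm, 24 mm high, with the blue ring above it on four coil springs; 60 mm high in all. Origin: centre of the block's underside; axes square to its sides. It starts 2 to 5 cm from both bars, turned up to 0.25 rad from square; flush it has the stop's yaw.
- ring (a joint): how far the blue ring is pressed down, m: 0 at rest, 0.014 at its stop. The springs push up: it begins to move at about 3 N and takes about 9 N at the stop; it springs back when let go. The flask's weight alone does not move it.
- ring_top (a point): centre of the blue ring's upper face (outer diameter 66 mm, bore 44 mm); 60 mm over the table at rest, over the holder's origin. The seated flask's bulb bottom is 10 mm below this point.
- cork_ring: cork ring fixed to the table, outer diameter 80 mm, bore 48 mm, 24 mm high; the flask stands in it. Origin: centre of its underside.
- flask: amber round-bottomed flask, white stopper, 120 mm high, 0.12 kg: bulb 58 mm in diameter; neck 24 mm in diameter, 55 to 106 mm above the bottom (lip 29 mm wide at 100 to 106 mm); stopper 25 mm wide, 106 to 120 mm. Origin: lowest point of the bulb; z along the neck. In the cork ring its origin is 11 mm above the table. Grip the neck.
- flask_bulb (a point): centre of the flask's bulb, 29 mm above the flask's origin
- stain_red: white dropper bottle with red cap, 37 mm wide, 98 mm high, standing at the back; leave alone. Origin: centre of its underside.
- stain_blue: white dropper bottle with blue cap, 37 mm wide, 98 mm high, standing at the back; leave alone. Origin: centre of its underside.
- saline: clear infusion bottle, 74 mm in diameter, 171 mm high, at the left; leave alone. Origin: centre of its underside.
- timer: white bench timer, 28 x 66 x 50 mm, near at the left; leave alone. Origin: centre of its underside.
Things that resemble listed ones, but are neither listed nor needed, are in the scene too. Of the things shaped like the flask, the amber one is meant.

How it is judged (in metres and radians):
On the way:
1. the holder stands square and flush against both bars while the flask is still away from it (x of holder in the frame of corner_stop between -0.048 and -0.04 m and y of holder in the frame of corner_stop between 0.04 and 0.048 m and angle between the x axis of holder and the x axis of corner_stop, either way round below 0.035 rad and horizontal distance between flask and holder above 0.08 m), for 0.2 s.
At the end, for the whole second after the job is handed in: The holder is within 3 mm of flush against both bars and square to 2 degrees, standing flat; the flask's bulb sits centred in the ring (5 mm) and upright (0.15 rad); the fingers hold it so that the ring is at least 9.5 mm down, through the last second (x of holder in the frame of corner_stop between -0.048 and -0.04 m and y of holder in the frame of corner_stop between 0.04 and 0.048 m and angle between the x axis of holder and the x axis of corner_stop, either way round below 0.035 rad and angle between holder's own z axis and vertical below 0.05 rad and horizontal distance between flask_bulb and ring_top below 0.005 m and z of flask_bulb in the frame of ring_top below 0.024 m and angle between flask's own z axis and vertical below 0.15 rad and value of joint ring above 0.0095 m and contact force between flask and holder above 3 N and contact force between the fingers and flask above 1 N); the arm keeps its last pose, push and grip.
It fails at once if the flask is pressed into the holder with more than 40 N (contact force between flask and holder above 40 N).
It fails at once if the flask is tipped over (angle between flask's own z axis and vertical above 0.7 rad).
It fails at once if a bottle or the timer is knocked away (distance of any of stain_red, stain_blue, saline, timer from where it was at the start of the episode above 0.03 m or angle between any of stain_red, stain_blue, saline, timer's own z axis and vertical above 0.5 rad).
It also fails if it takes over 61 s, if anything falls off the work surface, if the arm or the gripper's body presses on something with over 40 N, if the wrist force passes 120 N, or if a joint passes its speed limit or range.

ROBOT

A 6-joint arm with a two-finger parallel gripper is mounted at the origin on the work surface; the furniture and walls round the work are solid. World frame = base frame: x ahead of the robot, y to its left, z up, the work surface at z = 0. Lengths are in m, angles in degrees, forces in N, time in s.
With the tool pointing down it reaches from about 0.3 to 0.75 m from the base axis. Payload 8.5 kg.
Tool frame: the origin (TCP) lies midway between the tips of the shut fingers; the grasp point (between the pads) lies 19 mm behind it (env.grip_point_offset is the x of the grasp point in the tool frame, in m); x points along the fingers, y is the direction in which the jaws open and shut, and the axes are right-handed (so a half turn about x gives the same grasp; the last joint's range is limited). The gripper opens to 88 mm and grips with 3 to 60 N. Pads are 18 mm wide; open, the fingers measure 123 mm over their backs; the gripper's body (75 mm by 187 mm) begins 45 mm behind the grasp point.
Start: joints at [58.138, 21.807, 74.336, -0, 83.858, -12.336], TCP at [0.184, 0.518, 0.205] pointing down, gripper open.
Joint ranges: [-178.18, 178.18], [-50.72, 133.34], [12.68, 142.11], [-81.47, 261.47], [9.98, 163.14], [-165.26, 165.26]. Speed limits (degrees/s): [136.94, 136.94, 180, 180, 180, 180].

INTERFACE

Orientations are given as a 3x3 rotation matrix whose columns are the frame's x, y, z axes.
In Python, from plant import env gives the robot as it stands.
- The arm moves only by the tool carry_out, never from a script. Its argument "motion" is one flat list of numbers, 6 for each row, row after row: the shift along the tool's x, y, z scaled (see below), then the turn, a rotation vector about the tool's x, y, z scaled (see below). In form: [x, y, z, wx, wy, wz, x, y, z, wx, wy, wz, ...]. A call has 1 to 8 rows; each row shifts and turns the commanded pose from where the row before left it, along the tool's axes as they then stand; what a row does not reach is not made up. The controller multiplies each number of a shift by 0.12 m and each number of a turn by pi/2 rad. A row lasts 1/8 s, in which the tool goes at most 62.5 mm and 10.7 degrees, less where a joint would pass 70% of its speed; a pose out of reach is approached as far as the arm can. A call with a number of a shift or a turn outside -1 to 1 is refused whole. A call with a gripper value outside its range is refused whole. "hand" is the opening, from 0 (shut) to 1 (fully open), set as the call begins (left out, the last holds). The fingers move at their own pace and stop on an object; "squeeze" is the grip in N (left out, the last holds). Time passes only in rows, so rows that do not move let the fingers close. It gives the time, the measured TCP pose, the force and the opening at its end, in the units of the state.
- env.get_obs(): the state, without advancing time (a new reading comes with each control period).
- env.read_camera(name): name is "side" or "top"; returns the picture (400x640x3 uint8, blue, green, red); there is no depth.
- env.camera_info(name): a dict with "mtx" (3x3 intrinsics, pixels), "T" (4x4, takes a point from camera to world coordinates). Camera axes: x right, y down, z forward; pixel columns grow to the right and rows downward; lengths in m; the calibration is good to about 2 mm. A picture is of the moment at which its call begins. camera_info takes no time and is no camera call.
- env.sign_off(): hands the job in, once; it reports no verdict.
The state is a dict: "clock": time; "q": joint angles; "qd": joint speeds; "joint_efforts": joint torques, N m; "position": TCP position; "eef_rot": TCP orientation; "ft_force": force on the tool from outside, world axes, zero at the start; "wrist_torque": the same for the moment, N m; "gripper_width": finger opening in m.
Only numpy, scipy, OpenCV 4.12 (cv2) and the standard library are available. Lean on these libraries where they do the work, as an engineer would, in place of code of your own. Each camera call takes 0.05 s, during which the arm holds its last target. There are 200 camera calls.

## Working session

There is one attempt and no reset: what is moved stays moved. The work goes in short steps, Python scripts to look and compute and a tool call to move; the robot and the scene stay as the last step left them, time stands still between calls to the robot, and variables do not carry over. Pictures are saved under pics/ and viewed, about 8 in all and at most 12, crops included, and the job is handed in when it is done.

Besides the shell and the picture viewer there is one more tool, called after ">>>" as a command line: name --argument value ..., lists and objects as JSON in quotes. carry_out: Moves the arm, as the interface text tells. Shifts and turns lie within -1 to 1; 1 stands for 0.12 m of shift or pi/2 rad of turn. Its arguments: {"type":"object","properties":{"motion":{"type":"array","items":{"type":"number"}},"hand":{"type":"number"},"squeeze":{"type":"number"}},"required":["motion"]}

```bash
ls; mkdir -p pics
python3 - <<'E'
from plant import env
import cv2,numpy as np
for n in("top","side"):
    cv2.imwrite(f"pics/{n}0.png",env.read_camera(n)); i=env.camera_info(n); print(n,np.round(i["mtx"],1).tolist(),np.round(i["T"],4).tolist())
o=env.get_obs();print(o["clock"],o["position"],np.round(o["eef_rot"],3).tolist(),o["gripper_width"],env.grip_point_offset)
E
```

```text
pics
top [[481.7, 0.0, 320.9], [0.0, 481.7, 201.4], [0.0, 0.0, 1.0]] [[-0.0169, -0.9947, 0.1012, 0.2722], [-0.9998, 0.0161, -0.0088, 0.16], [0.0071, -0.1014, -0.9948, 1.4486], [0.0, 0.0, 0.0, 1.0]]
side [[474.9, 0.0, 326.9], [0.0, 474.9, 202.3], [0.0, 0.0, 1.0]] [[0.919, -0.2566, 0.2994, 0.1144], [-0.3942, -0.6156, 0.6824, -0.5724], [0.0092, -0.7452, -0.6668, 0.7867], [0.0, 0.0, 0.0, 1.0]]
0.1 [0.18369652 0.51812097 0.2043255 ] [[-0.001, 0.334, 0.942], [-0.001, 0.942, -0.334], [-1.0, -0.001, -0.0]] 0.08835525284224922 -0.0187
```

View pics/top0.png

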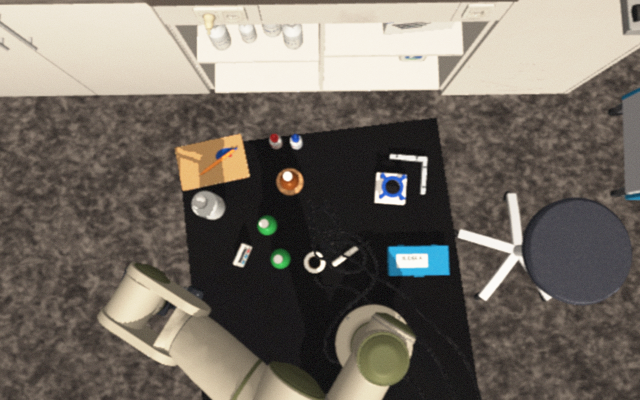

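View pics/side0.png

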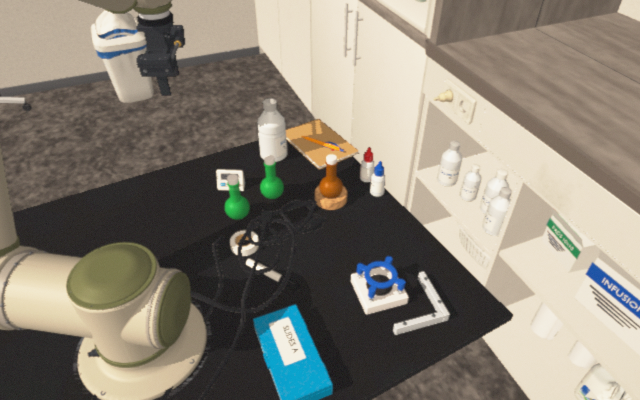

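The only amber flask is at top (290,180) / side (331,185). It could be confused with the green flasks at top (267,225) and (281,259). The holder is at top (391,187), the stop's corner near (424,158), and an unlisted white ring at (315,262). I'll measure these and check a close crop.

```bash
cat > h.py <<'E'
from plant import env
import cv2,numpy as np
C={n:env.camera_info(n) for n in("top","side")}
def ray(n,uv):
    c=C[n];T=np.array(c["T"]);uv=np.atleast_2d(np.asarray(uv,float))
    d=np.c_[uv,np.ones(len(uv))]@np.linalg.inv(c["mtx"]).T@T[:3,:3].T
    return T[:3,3],d
def onz(n,uv,z):
    o,d=ray(n,uv); return (o+d*((z-o[2])/d[:,2])[:,None])[:,:2]
def proj(n,P):
    c=C[n];T=np.linalg.inv(c["T"]);p=np.atleast_2d(P)@T[:3,:3].T+T[:3,3];p=p@np.array(c["mtx"]).T
    return p[:,:2]/p[:,2:]
def mask(im,lo,hi,box):
    h=cv2.cvtColor(im,cv2.COLOR_BGR2HSV);m=cv2.inRange(h,lo,hi);k=np.zeros_like(m);x0,y0,x1,y1=box;k[y0:y1,x0:x1]=255
    return m&k
def blobs(m,amin=8):
    n,l,s,c=cv2.connectedComponentsWithStats(m)
    return [(int(s[i,4]),np.round(c[i],1).tolist(),s[i,:4].tolist()) for i in range(1,n) if s[i,4]>=amin]
E
python3 - <<'E'
from h import *
t=cv2.imread("pics/top0.png");s=cv2.imread("pics/side0.png")
W=mask(t,(0,0,110),(180,70,255),(365,145,435,210))
print("white top",blobs(W));
print("blue top",blobs(mask(t,(105,120,60),(130,255,255),(370,165,415,210))))
print("blue side",blobs(mask(s,(105,120,60),(130,255,255),(345,250,415,305))))
print("stopper top",blobs(mask(t,(0,0,150),(180,90,255),(275,165,305,200)),3))
print("amber top",blobs(mask(t,(0,110,40),(18,255,255),(270,160,310,200))))
print("stopper side",blobs(mask(s,(0,0,150),(180,90,255),(320,148,342,175)),3))
print("amber side",blobs(mask(s,(0,110,40),(18,255,255),(310,150,355,215))))
a=cv2.resize(t[140:215,260:440],None,fx=4.4,fy=4.4,interpolation=cv2.INTER_CUBIC)
b=np.hstack([cv2.resize(s[240:340,340:460],None,fx=2.6,fy=2.6),cv2.resize(s[145:245,300:420],None,fx=2.6,fy=2.6)])
w=max(a.shape[1],b.shape[1]);p=lambda i:cv2.copyMakeBorder(i,0,0,0,w-i.shape[1],0)
cv2.imwrite("pics/crop1.png",np.vstack([p(a),p(b)]));
E
```

```text
white top [(407, [415.2, 166.8], [389, 154, 39, 41]), (394, [384.5, 193.5], [374, 172, 32, 34]), (65, [392.8, 174.5], [384, 172, 19, 6]), (77, [404.2, 187.2], [402, 178, 5, 20])]
blue top [(281, [392.1, 186.0], [380, 173, 26, 27])]
blue side [(759, [380.4, 275.1], [356, 256, 50, 42])]
stopper top [(84, [287.1, 175.6], [282, 171, 11, 10])]
amber top [(557, [289.9, 182.3], [275, 167, 29, 29])]
stopper side [(3, [340.7, 150.0], [340, 149, 2, 3]), (116, [331.8, 159.0], [326, 154, 16, 11]), (16, [322.6, 165.8], [320, 164, 6, 5])]
amber side [(1403, [329.7, 181.1], [310, 150, 45, 61])]
```

View pics/crop1.png

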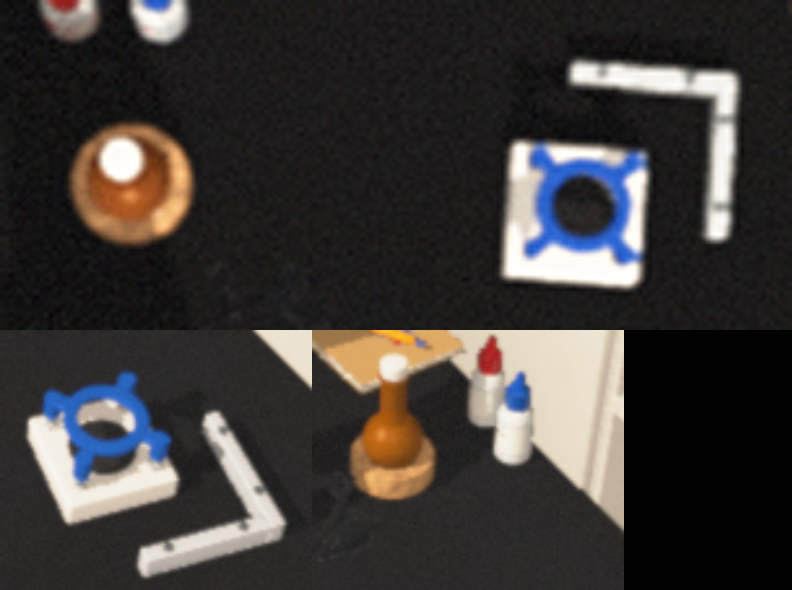

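The crop confirms the amber flask with white stopper in the cork ring at top (290,182), and the holder about 3 cm short of both bars. Next I'll get metric poses.

```bash
cat >> h.py <<'E'
def fitl(p):
    vx,vy,x,y=cv2.fitLine(np.float32(p),cv2.DIST_HUBER,0,1e-4,1e-4).ravel();return np.array([x,y]),np.array([vx,vy])
def inter(a,b):
    (p,u),(q,v)=a,b;s=np.linalg.solve(np.c_[u,-v],q-p);return p+s[0]*u
def holder(n,im,box,z=0.024):
    m=mask(im,(0,0,110),(180,70,255),box)|mask(im,(105,120,60),(130,255,255),box)
    m=cv2.morphologyEx(m,cv2.MORPH_CLOSE,np.ones((3,3)))
    c=max(cv2.findContours(m,0,2)[0],key=cv2.contourArea)
    P=onz(n,c.reshape(-1,2),z);r=cv2.minAreaRect(np.float32(P*1000));return r
def tri(a,b):
    A=[];B=[]
    for n,uv in(("top",a),("side",b)):
        o,d=ray(n,uv);d=d[0]/np.linalg.norm(d[0]);Q=np.eye(3)-np.outer(d,d);A.append(Q);B.append(Q@o)
    X=np.linalg.lstsq(np.vstack(A),np.hstack(B),rcond=None)[0]
    return X,[np.linalg.norm(A[i]@X-B[i]) for i in(0,1)]
E
python3 - <<'E'
from h import *
t=cv2.imread("pics/top0.png");s=cv2.imread("pics/side0.png")
n,l,st,c=cv2.connectedComponentsWithStats(mask(t,(0,0,110),(180,70,255),(365,145,435,210)))
i=[k for k in range(1,n) if st[k,0]==389][0]
ys,xs=np.where(l==i);P=onz("top",np.c_[xs,ys],0.020)
px=np.c_[xs,ys]
h=px[:,0]<416;v=px[:,1]>166
L1=fitl(P[h]);L2=fitl(P[v]);K=inter(L1,L2)
print("bars centre cross",K,"dirs",L1[1],L2[1],np.degrees(np.arctan2(L1[1][1],L1[1][0])),np.degrees(np.arctan2(L2[1][1],L2[1][0])), "counts",h.sum()*0+np.ptp(P[h],axis=0),np.ptp(P[v],axis=0))
print("holder top",holder("top",t,(365,165,412,212)))
print("ring blue top z=.055",onz("top",[392.1,186.0],.055))
# ring bore ellipse: hole contour
for nm,im,bx in(("top",t,(370,165,415,210)),("side",s,(345,250,415,305))):
    m=mask(im,(105,120,60),(130,255,255),bx)
    cs,hi=cv2.findContours(m,cv2.RETR_CCOMP,2)
    for k,cc in enumerate(cs):
        if hi[0][k][3]>=0 and cv2.contourArea(cc)>40: e=cv2.fitEllipse(cc);print(nm,"bore",e,onz(nm,[e[0]],.06))
print("stopper tri",tri([287.1,175.6],[331.8,159.0]),"z exp .131")
print("cork",onz("top",[289.9,182.3],.022), onz("top",[287.1,175.6],.131))
for nm,b in(("stain red",(276,141)),("blue",(296,142))): print(nm,onz("top",[b],.09))
E
```

```text
bars centre cross [ 0.54112667 -0.16713044] dirs [0.10207387 0.99477684] [ 0.9946733 -0.1030775] 84.14139 -5.9164143 counts [0.02255904 0.07854626] [0.0818144  0.02104708]
holder top ((453.37847900390625, -60.03272247314453), (95.06395721435547, 95.16777801513672), 84.65230560302734)
ring blue top z=.055 [[ 0.45580462 -0.06096704]]
top bore ((392.4427490234375, 186.27940368652344), (14.079188346862793, 15.068642616271973), 49.982521057128906) [[ 0.45431037 -0.06114638]]
side bore ((380.25579833984375, 273.73895263671875), (16.456209182739258, 24.238548278808594), 98.90158081054688) [[ 0.45450792 -0.06280478]]
stopper tri (array([0.48135435, 0.24076138, 0.12386303]), [np.float64(0.0008761676464702386), np.float64(0.0008761676464704207)]) z exp .131
cork [[0.47616583 0.23909973]] [[0.4793922  0.24059884]]
stain red [[0.58670238 0.27396268]]
blue [[0.58290519 0.21662261]]
```

>>> carry_out --motion '[0,0,0,-0.0756,0,0,0,0,0,-0.0756,0,0,0,-0.38,0.173,0,0,0,0,-0.38,0.173,0,0,0,0,-0.38,0.173,0,0,0,0,-0.38,0.173,0,0,0,0,-0.38,0.173,0,0,0,0,-0.38,0.173,0,0,0]' --hand 0.45 --squeeze 20

```text
clock: 1.1
position: [0.2796, 0.2319, 0.2048]
eef_rot: [[-0.0, 0.103, 0.995], [-0.0, 0.995, -0.103], [-1.0, -0.0, -0.0]]
ft_force: [-0.4, -0.1, 0.3]
gripper_width: 0.04
```

>>> carry_out --motion '[0,-0.38,0.173,0,0,0,0,-0.38,0.173,0,0,0,0,-0.38,0.173,0,0,0,0,-0.38,0.173,0,0,0,0,-0.38,0.173,0,0,0,0,-0.38,0.173,0,0,0,0,0,0,0,0,0]'

```text
clock: 1.98
position: [0.3758, -0.054, 0.2044]
eef_rot: [[-0.001, 0.107, 0.994], [0.0, 0.994, -0.107], [-1.0, 0.0, -0.001]]
ft_force: [-0.1, 1.2, -0.4]
gripper_width: 0.0394
```

>>> carry_out --motion '[0.4,0,0,0,0,0,0.4,0,0,0,0,0,0.4,0,0,0,0,0,0.39,0,0,0,0,0,0,0,0,0,0,0]'

```text
clock: 2.6
position: [0.3734, -0.0502, 0.0125]
eef_rot: [[-0.006, 0.102, 0.995], [0.003, 0.995, -0.102], [-1.0, 0.002, -0.006]]
ft_force: [-0.8, 0.4, 0.5]
gripper_width: 0.0396
```

>>> carry_out --motion '[0,0,0.0625,0,0,0,0,0,0.0625,0,0,0,0,0,0.0625,0,0,0,0,0,0.0625,0,0,0,0,0,0.0625,0,0,0,0,0,0.0625,0,0,0,0,0,0.0625,0,0,0,0,0,0.0625,0,0,0]'

```text
clock: 3.6
position: [0.4333, -0.0571, 0.0137]
eef_rot: [[-0.005, 0.103, 0.995], [0.002, 0.995, -0.103], [-1.0, 0.001, -0.005]]
ft_force: [-7.3, 0.9, 3.4]
gripper_width: 0.0396
```

Run:
```python
from h import *
a=env.read_camera("side")
cv2.imwrite("pics/p1.png",cv2.resize(a[180:360,280:480],None,fx=3,fy=3))
```

```text
(no output)
```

View pics/p1.png

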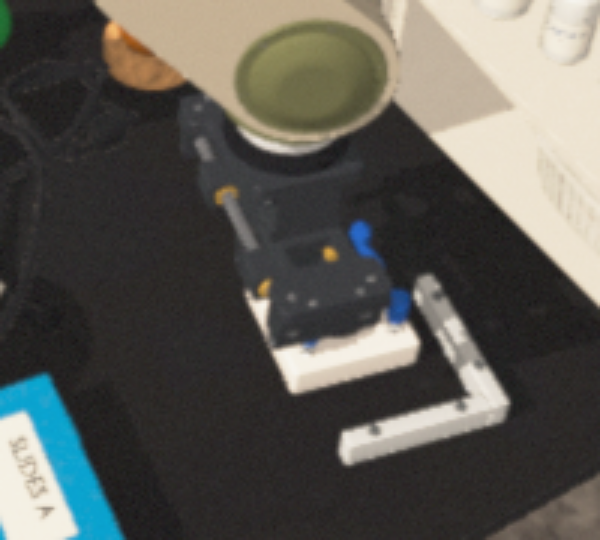

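The fingers are pushing the holder toward the x = 0 bar and it stays square, with about 12 mm to go.

>>> carry_out --motion '[0,0,0.0167,0,0,0,0,0,0.0167,0,0,0,0,0,0.0167,0,0,0,0,0,0.0167,0,0,0,0,0,0.0125,0,0,0]'

```text
clock: 4.28
position: [0.4426, -0.0581, 0.0137]
eef_rot: [[-0.005, 0.103, 0.995], [0.001, 0.995, -0.103], [-1.0, 0.001, -0.005]]
ft_force: [-5.7, 0.9, 2.9]
gripper_width: 0.0397
```

>>> carry_out --motion '[0,0,0.0083,0,0,0,0,0,0.0083,0,0,0]'

```text
clock: 4.53
position: [0.4446, -0.0583, 0.0137]
eef_rot: [[-0.005, 0.103, 0.995], [0.001, 0.995, -0.103], [-1.0, 0.001, -0.005]]
ft_force: [-7.4, 0.2, 2.4]
gripper_width: 0.0398
```

>>> carry_out --motion '[0,0,0.0083,0,0,0,0,0,0.0083,0,0,0]'

```text
clock: 4.78
position: [0.4465, -0.0585, 0.0137]
eef_rot: [[-0.005, 0.103, 0.995], [0.001, 0.995, -0.103], [-1.0, 0.001, -0.005]]
ft_force: [-7.2, 0.6, 3.4]
gripper_width: 0.0397
```

>>> carry_out --motion '[0,0,0.0083,0,0,0,0,0,0.0,0,0,0]'

```text
clock: 5.03
position: [0.4477, -0.0586, 0.0137]
eef_rot: [[-0.004, 0.103, 0.995], [0.001, 0.995, -0.103], [-1.0, 0.001, -0.004]]
ft_force: [-6.6, 0.9, 3.0]
gripper_width: 0.0399
```

>>> carry_out --motion '[0,0,0.0083,0,0,0,0,0,0,0,0,0]'

```text
clock: 5.28
position: [0.4486, -0.0587, 0.0137]
eef_rot: [[-0.004, 0.103, 0.995], [0.001, 0.995, -0.103], [-1.0, 0.001, -0.004]]
ft_force: [-6.4, 1.0, 2.7]
gripper_width: 0.0392
```

>>> carry_out --motion '[0,0,0.0083,0,0,0,0,0,0,0,0,0]'

```text
clock: 5.52
position: [0.4496, -0.0588, 0.0137]
eef_rot: [[-0.004, 0.103, 0.995], [0.001, 0.995, -0.103], [-1.0, 0.001, -0.005]]
ft_force: [-7.5, 1.1, 3.5]
gripper_width: 0.0397
```

Run:
```python
from h import *
a=env.read_camera("side");b=env.read_camera("top")
cv2.imwrite("pics/p2.png",np.vstack([cv2.resize(a[240:340,340:460],None,fx=4,fy=4)[:300],cv2.resize(b[140:215,350:470],None,fx=4,fy=4)]))
```

```text
(no output)
```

View pics/p2.png

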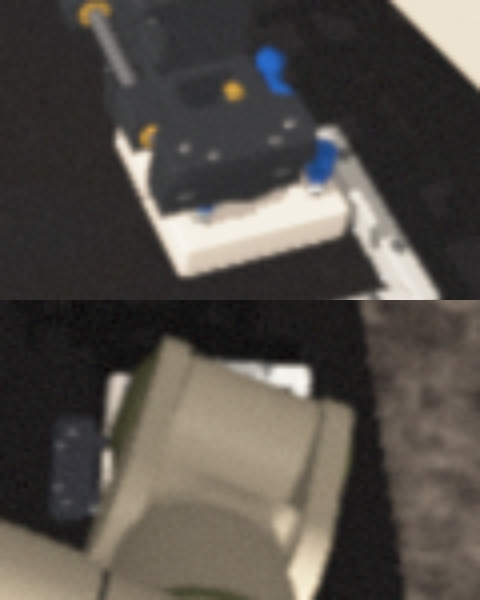

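The holder is within a millimetre or two of the x bar. I'll creep until the force rises.

>>> carry_out --motion '[0,0,0.0083,0,0,0,0,0,0,0,0,0]'

```text
clock: 5.88
position: [0.4506, -0.059, 0.0137]
eef_rot: [[-0.004, 0.103, 0.995], [0.001, 0.995, -0.103], [-1.0, 0.001, -0.005]]
ft_force: [-6.6, 0.2, 2.9]
gripper_width: 0.0398
```

>>> carry_out --motion '[0,0,0.0083,0,0,0,0,0,0,0,0,0]'

```text
clock: 6.12
position: [0.4516, -0.0591, 0.0137]
eef_rot: [[-0.004, 0.103, 0.995], [0.001, 0.995, -0.103], [-1.0, 0.001, -0.004]]
ft_force: [-7.2, 1.1, 2.3]
gripper_width: 0.0394
```

>>> carry_out --motion '[0,0,0.0083,0,0,0,0,0,0,0,0,0]'

```text
clock: 6.38
position: [0.4526, -0.0592, 0.0137]
eef_rot: [[-0.004, 0.103, 0.995], [0.001, 0.995, -0.103], [-1.0, 0.001, -0.004]]
ft_force: [-6.7, 1.9, 2.5]
gripper_width: 0.0395
```

>>> carry_out --motion '[0,0,0.0083,0,0,0,0,0,0,0,0,0]'

```text
clock: 6.62
position: [0.4536, -0.0593, 0.0137]
eef_rot: [[-0.004, 0.103, 0.995], [0.001, 0.995, -0.103], [-1.0, 0.001, -0.004]]
ft_force: [-5.9, 1.3, 2.9]
gripper_width: 0.0398
```

>>> carry_out --motion '[0,0,0.0083,0,0,0,0,0,0,0,0,0]'

```text
clock: 6.88
position: [0.4546, -0.0594, 0.0137]
eef_rot: [[-0.004, 0.103, 0.995], [0.001, 0.995, -0.103], [-1.0, 0.001, -0.004]]
ft_force: [-6.3, 0.9, 2.7]
gripper_width: 0.0396
```

Run:
```python
from h import *
a=env.read_camera("side")
cv2.imwrite("pics/p3.png",cv2.resize(a[250:340,365:465],None,fx=6,fy=6,interpolation=cv2.INTER_CUBIC))
x=np.array([.9948,-.102]);y=np.array([.102,.9948]);c=np.array([.5358,-.1605])
f=lambda a,b,z:(proj("side",[*(c+a*x+b*y),z])[0]-[365,250])*6
print("inner corner top",f(0,0,.022),"x0 end",f(0,.1,.022),"y0 end",f(-.1,0,.022))
```

```text
inner corner top [448.08218127 360.35178145] x0 end [313.4492605  129.82031489] y0 end [161.30643974 438.1650178 ]
```

View pics/p3.png

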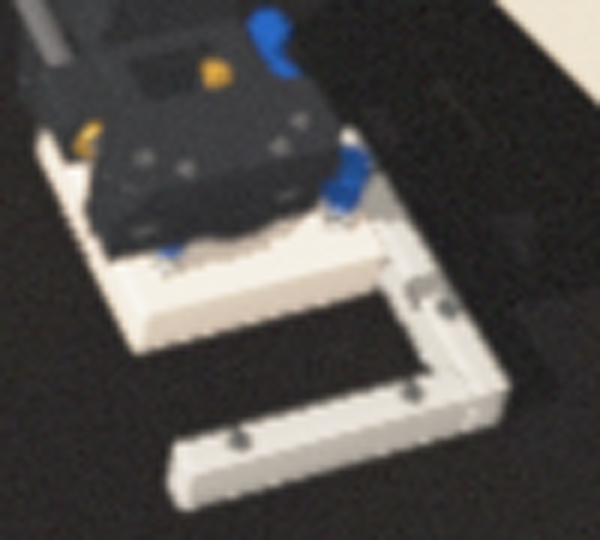

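>>> carry_out --motion '[0,0,0.0083,0,0,0,0,0,0,0,0,0]'

```text
clock: 7.18
position: [0.4554, -0.0595, 0.0137]
eef_rot: [[-0.005, 0.103, 0.995], [0.001, 0.995, -0.103], [-1.0, 0.001, -0.005]]
ft_force: [-6.8, 0.8, 3.2]
gripper_width: 0.0398
```

>>> carry_out --motion '[0,0,0.0083,0,0,0,0,0,0,0,0,0]'

```text
clock: 7.42
position: [0.4554, -0.0594, 0.0134]
eef_rot: [[-0.007, 0.103, 0.995], [0.002, 0.995, -0.103], [-1.0, 0.001, -0.007]]
ft_force: [-10.2, 0.4, 2.7]
gripper_width: 0.0397
```

Run:
```python
from h import *
a=env.read_camera("side")
x=np.array([.9948,-.102]);y=np.array([.102,.9948]);c=np.array([.5358,-.1605])
# block: near-left bottom corner in side image = (-x, -y) corner, fit lines to its white front face outline
m=mask(a,(0,0,120),(180,70,255),(366,265,426,315))
n,l,st,ce=cv2.connectedComponentsWithStats(m)
print(blobs(m,20))
p=(np.array([[138,352],[145,318],[385,290],[384,262]])/6+[365,250])
for q,z in zip(p,(0,.024,0,.024)):
    w=onz("side",q,z)[0]-c; print("stop frame mm",z,1000*np.array([w@x,w@y]))
```

```text
[(770, [400.3, 294.0], [372, 271, 54, 38])]
stop frame mm 0 [-86.21193322  46.14392222]
stop frame mm 0.024 [-87.73784683  42.53592958]
stop frame mm 0 [ 3.71090795 44.99954658]
stop frame mm 0.024 [-3.09665569 40.20518636]
```

>>> carry_out --motion '[0,0,0.0083,0,0,0,0,0,0,0,0,0]'

```text
clock: 7.72
position: [0.4555, -0.0593, 0.0132]
eef_rot: [[-0.009, 0.103, 0.995], [0.002, 0.995, -0.103], [-1.0, 0.001, -0.009]]
ft_force: [-13.2, -0.2, 3.2]
gripper_width: 0.0395
```

>>> carry_out --motion '[0,0,0.0083,0,0,0,0,0,0,0,0,0]'

```text
clock: 7.98
position: [0.4556, -0.0592, 0.013]
eef_rot: [[-0.011, 0.103, 0.995], [0.003, 0.995, -0.103], [-1.0, 0.002, -0.011]]
ft_force: [-15.8, 0.1, 3.2]
gripper_width: 0.0396
```

>>> carry_out --motion '[0,0,-0.28,0,0,0,-0.42,0,0,0,0,0,-0.42,0,0,0.111,0,0,0,0,0,0.111,0,0,0,0,0,0.111,0,0,0,0,0,0.111,0,0,0,0,0,0.111,0,0,0,0,0,0.111,0,0]'

```text
clock: 8.98
position: [0.427, -0.057, 0.1149]
eef_rot: [[0.0, 0.915, 0.404], [-0.0, 0.404, -0.915], [-1.0, 0.0, 0.0]]
ft_force: [0.7, 0.2, -0.2]
gripper_width: 0.0399
```

>>> carry_out --motion '[0,0,0,0.111,0,0,0,0,0,0.111,0,0,0,0,0,0.112,0,0,0,0.224,-0.236,0,0,0,0,0.224,-0.236,0,0,0,0,0.224,-0.236,0,0,0,0,0,0,0,0,0]'

```text
clock: 9.85
position: [0.5171, 0.0205, 0.1146]
eef_rot: [[0.0, 0.995, -0.101], [0.0, -0.101, -0.995], [-1.0, 0.0, -0.0]]
ft_force: [-1.2, 0.1, -0.3]
gripper_width: 0.0399
```

Run:
```python
from h import *
a=env.read_camera("side")
b=env.read_camera("top")
cv2.imwrite("pics/p4.png",np.vstack([cv2.resize(a[230:340,340:480],None,fx=3,fy=3),cv2.resize(b[140:215,340:480],None,fx=3,fy=3)]))
m=mask(a,(105,120,60),(130,255,255),(345,240,440,315))
cs,hi=cv2.findContours(m,cv2.RETR_CCOMP,2)
for k,cc in enumerate(cs):
    if hi[0][k][3]>=0 and cv2.contourArea(cc)>40: e=cv2.fitEllipse(cc);print("bore",e,onz("side",[e[0]],.06))
```

```text
bore ((402.27886962890625, 268.3180236816406), (15.683769226074219, 24.40850257873535), 102.45425415039062) [[ 0.50150466 -0.06752091]]
```

View pics/p4.png

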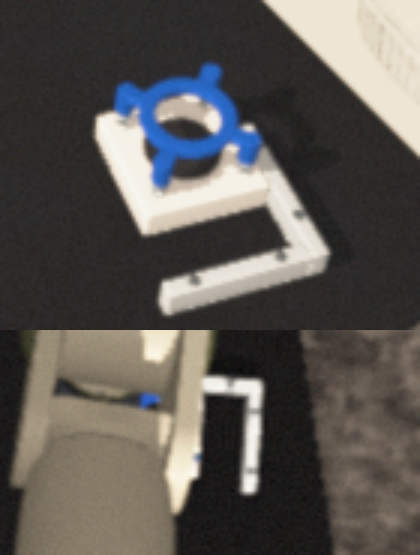

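The holder is flush in x and still parallel. Next is the push along −y, about 44 mm.

>>> carry_out --motion '[0.425,-0.058,0,0,0,0,0.425,0,0,0,0,0,0,0,0.15,0,0,0,0,0,0.11,0,0,0,0,0,0.08,0,0,0,0,0,0.08,0,0,0,0,0,0.08,0,0,0,0,0,0.06,0,0,0]'

```text
clock: 10.95
position: [0.5025, -0.0471, 0.0146]
eef_rot: [[0.003, 0.995, -0.104], [0.001, -0.104, -0.995], [-1.0, 0.003, -0.001]]
ft_force: [1.2, 6.6, 2.9]
gripper_width: 0.0401
```

>>> carry_out --motion '[0,0,0.0167,0,0,0,0,0,0.0167,0,0,0,0,0,0.0167,0,0,0,0,0,0.0125,0,0,0]'

```text
clock: 11.45
position: [0.5017, -0.0542, 0.0145]
eef_rot: [[0.003, 0.995, -0.104], [0.001, -0.104, -0.995], [-1.0, 0.003, -0.001]]
ft_force: [0.9, 7.1, 3.5]
gripper_width: 0.0393
```

>>> carry_out --motion '[0,0,0.0083,0,0,0,0,0,0,0,0,0]'

```text
clock: 11.7
position: [0.5016, -0.0553, 0.0146]
eef_rot: [[0.003, 0.995, -0.104], [0.0, -0.104, -0.995], [-1.0, 0.003, -0.001]]
ft_force: [0.3, 6.2, 3.5]
gripper_width: 0.0396
```

>>> carry_out --motion '[0,0,0.0083,0,0,0,0,0,0.0083,0,0,0,0,0,0.0083,0,0,0,0,0,0.0083,0,0,0,0,0,0.0083,0,0,0]'

```text
clock: 12.32
position: [0.5011, -0.0601, 0.0146]
eef_rot: [[0.003, 0.995, -0.104], [0.001, -0.104, -0.995], [-1.0, 0.003, -0.001]]
ft_force: [0.9, 7.5, 1.3]
gripper_width: 0.0399
```

>>> carry_out --motion '[0,0,0.0083,0,0,0,0,0,0.0083,0,0,0]'

```text
clock: 12.58
position: [0.5009, -0.0621, 0.0145]
eef_rot: [[0.003, 0.995, -0.104], [0.001, -0.104, -0.995], [-1.0, 0.003, -0.001]]
ft_force: [0.3, 7.5, 2.4]
gripper_width: 0.04
```

>>> carry_out --motion '[0,0,0.0083,0,0,0,0,0,0.0083,0,0,0]'

```text
clock: 12.82
position: [0.5006, -0.0641, 0.0145]
eef_rot: [[0.003, 0.995, -0.104], [0.001, -0.104, -0.995], [-1.0, 0.003, -0.001]]
ft_force: [0.4, 6.2, 2.3]
gripper_width: 0.0399
```

>>> carry_out --motion '[0,0,0.0083,0,0,0,0,0,0.0083,0,0,0]'

```text
clock: 13.08
position: [0.5003, -0.0648, 0.0144]
eef_rot: [[0.002, 0.995, -0.104], [0.003, -0.104, -0.995], [-1.0, 0.002, -0.003]]
ft_force: [2.4, 17.3, 2.5]
gripper_width: 0.0398
```

>>> carry_out --motion '[0,0,0.0083,0,0,0,0,0,0.0083,0,0,0]'

```text
clock: 13.32
position: [0.5001, -0.0658, 0.0144]
eef_rot: [[0.002, 0.995, -0.104], [0.004, -0.104, -0.995], [-1.0, 0.002, -0.005]]
ft_force: [3.6, 21.9, 5.3]
gripper_width: 0.0396
```

>>> carry_out --motion '[0,0,0.0083,0,0,0,0,0,0.0083,0,0,0]'

```text
clock: 13.58
position: [0.5, -0.0669, 0.0146]
eef_rot: [[0.003, 0.995, -0.104], [0.006, -0.104, -0.995], [-1.0, 0.002, -0.006]]
ft_force: [4.9, 27.6, 7.2]
gripper_width: 0.0395
```

>>> carry_out --motion '[0,0,-0.4,0,0,0,-0.4,0,0,0,0,0,-0.4,0,0,0,0,0,-0.4,0,0,0,0,0,-0.35,0,0,0,0,0,0,0,-0.4,0,0,0,0,0,-0.4,0,0,0,0,0,-0.4,0,0,0]'

```text
clock: 14.58
position: [0.5194, 0.1215, 0.2007]
eef_rot: [[0.003, 0.995, -0.104], [-0.0, -0.104, -0.995], [-1.0, 0.003, -0.0]]
ft_force: [0.3, -0.3, 0.5]
gripper_width: 0.0398
```

>>> carry_out --motion '[0,0,-0.4,-0.1,0,0,0,0,0,-0.1,0,0,0,0,0,-0.1,0,0,0,0,0,-0.1,0,0,0,0,0,0,0,0]' --hand 0.65

```text
clock: 15.2
position: [0.5243, 0.168, 0.2002]
eef_rot: [[0.002, 0.866, 0.5], [0.0, 0.5, -0.866], [-1.0, 0.002, 0.001]]
ft_force: [-0.8, -0.3, -0.2]
gripper_width: 0.0572
```

Run:
```python
from h import *
s=env.read_camera("side");t=env.read_camera("top")
cv2.imwrite("pics/s5.png",s);cv2.imwrite("pics/t5.png",t)
cv2.imwrite("pics/p5.png",np.vstack([cv2.resize(s[240:340,350:470],None,fx=4,fy=4)[:310],cv2.resize(t[145:215,350:470],None,fx=4,fy=4)]))
for nm,im,bx in(("top",t,(375,150,430,215)),("side",s,(345,250,440,325))):
    m=mask(im,(105,120,60),(130,255,255),bx)
    cs,hi=cv2.findContours(m,cv2.RETR_CCOMP,2)
    for k,cc in enumerate(cs):
        if hi[0][k][3]>=0 and cv2.contourArea(cc)>40: e=cv2.fitEllipse(cc);print(nm,"bore",np.round(e[0],1),onz(nm,[e[0]],.06))
print(holder("top",t,(375,150,430,215)))
```

```text
top bore [409.3 171.6] [[ 0.49660813 -0.11183952]]
side bore [411.7 285.9] [[ 0.49603375 -0.11285512]]
((496.29052734375, -112.18309020996094), (115.17982482910156, 115.80143737792969), 84.64818572998047)
```

View pics/p5.png

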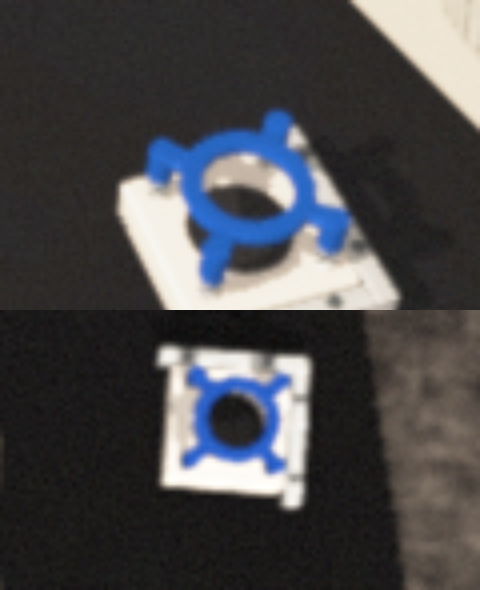

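Flush against both bars: the ring is at (0.4963, −0.1123), against the (0.4956, −0.1111) predicted from the stop. No gap is visible. Now the flask.

>>> carry_out --motion '[0,-0.009,-0.354,0,0,0,0,-0.009,-0.354,0,0,0,0,0,0,0,0,0,0,0,0,0,0,0]'

```text
clock: 15.8
position: [0.4802, 0.2404, 0.1991]
eef_rot: [[0.001, 0.866, 0.5], [-0.0, 0.5, -0.866], [-1.0, 0.001, 0.0]]
ft_force: [0.1, -0.2, 0.6]
gripper_width: 0.0573
```

Run:
```python
from h import *
s=env.read_camera("side");cv2.imwrite("pics/s6.png",s)
p=env.get_obs();print(p["position"],proj("side",p["position"]))
cv2.imwrite("pics/p6.png",cv2.resize(s[90:230,260:400],None,fx=4,fy=4))
```

```text
[0.48034729 0.2401825  0.19899987] [[331.643513   132.07176379]]
```

View pics/p6.png

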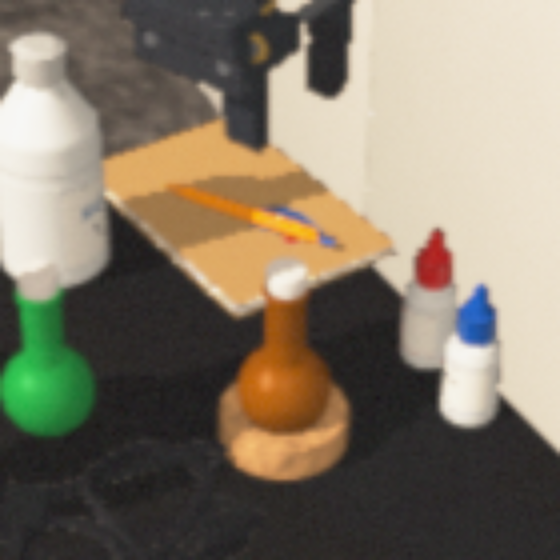

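The open fingers straddle the amber flask's axis: tips at crop (247,140) and (328,90), stopper at (287,280). Descending and closing.

>>> carry_out --motion '[0.26,0,0,0,0,0,0.26,0,0,0,0,0,0.26,0,0,0,0,0,0.27,0,0,0,0,0,0,0,0,0,0,0]'

```text
clock: 16.48
position: [0.4793, 0.2398, 0.0713]
eef_rot: [[-0.004, 0.866, 0.5], [-0.001, 0.5, -0.866], [-1.0, -0.004, -0.001]]
ft_force: [0.1, -0.2, -0.1]
gripper_width: 0.0571
```

>>> carry_out --motion '[0,0,0,0,0,0,0,0,0,0,0,0,0,0,0,0,0,0,0,0,0,0,0,0,0,0,0,0,0,0,0,0,0,0,0,0]' --hand 0 --squeeze 30

```text
clock: 17.23
position: [0.4802, 0.2411, 0.0733]
eef_rot: [[0.001, 0.865, 0.501], [0.0, 0.501, -0.865], [-1.0, 0.001, 0.0]]
ft_force: [1.2, 0.1, 4.3]
gripper_width: 0.0236
```

>>> carry_out --motion '[-0.15,0,0,0,0,0,-0.35,0,0,0,0,0,-0.35,0,0,0,0,0,-0.1,0,0,0,0,0,0,0,0,0,0,0]'

```text
clock: 17.85
position: [0.4795, 0.2409, 0.1861]
eef_rot: [[-0.001, 0.865, 0.501], [-0.0, 0.501, -0.865], [-1.0, -0.001, -0.0]]
ft_force: [-0.2, -0.5, -2.2]
gripper_width: 0.0238
```

>>> carry_out --motion '[0,-0.1,0.19,0,0,0,0,-0.169,0.327,0,0,0,0,-0.169,0.327,0,0,0,0,-0.169,0.327,0,0,0,0,-0.169,0.327,0,0,0,0,-0.169,0.327,0,0,0,0,-0.169,0.327,0,0,0,0,-0.169,0.327,0,0,0]'

```text
clock: 18.85
position: [0.4947, -0.0948, 0.1847]
eef_rot: [[-0.004, 0.865, 0.501], [0.002, 0.501, -0.865], [-1.0, -0.002, -0.003]]
ft_force: [1.1, 0.2, -1.7]
gripper_width: 0.024
```

>>> carry_out --motion '[0,-0.07,0.137,0,0,0,0,0,0,0,0,0,0,0,0,0,0,0,0,0,0,0,0,0]'

```text
clock: 19.35
position: [0.4966, -0.1108, 0.1868]
eef_rot: [[-0.0, 0.865, 0.503], [0.0, 0.503, -0.865], [-1.0, 0.0, -0.0]]
ft_force: [-0.8, -0.7, -0.6]
gripper_width: 0.0237
```

Run:
```python
from h import *
s=env.read_camera("side");t=env.read_camera("top")
cv2.imwrite("pics/s7.png",s);cv2.imwrite("pics/t7.png",t)
o=env.get_obs();p=np.array(o["position"]);print(o["clock"],p,np.round(o["eef_rot"],3).tolist(),o["gripper_width"],o["ft_force"])
z0=p[2]-.062
ctr=[p[0],p[1],z0+.029];print("expected bulb px side/top",proj("side",ctr),proj("top",ctr), "ring px",proj("side",[.4961,-.112,.06]))
u,v=proj("side",ctr)[0].astype(int)
m=mask(s,(3,130,40),(18,255,255),(u-30,v-35,u+30,v+25))
print(blobs(m,10))
w=[np.where(r)[0] for r in m]
for y in range(v-24,v+22,3):
    if len(w[y]):print(y,w[y].min(),w[y].max(),end="; ")
cv2.imwrite("pics/p7.png",cv2.resize(s[v-90:v+70,u-70:u+70],None,fx=3.7,fy=3.7))
```

```text
19.45 [ 0.49662913 -0.11120675  0.18694083] [[0.0, 0.865, 0.502], [0.0, 0.502, -0.865], [-1.0, 0.0, 0.0]] 0.023411756022927832 [ 0.31007269  0.30208092 -0.89833394]
expected bulb px side/top [[418.18846655 252.24843153]] [[415.62067238 166.02961418]] ring px [[411.45462699 285.59035896]]
[(920, [418.9, 250.9], [402, 225, 34, 44])]
228 426 429; 231 426 428; 234 415 429; 237 414 428; 240 408 428; 243 405 431; 246 404 433; 249 403 434; 252 402 435; 255 402 435; 258 403 434; 261 405 432; 264 407 430; 267 411 426;
```

View pics/p7.png

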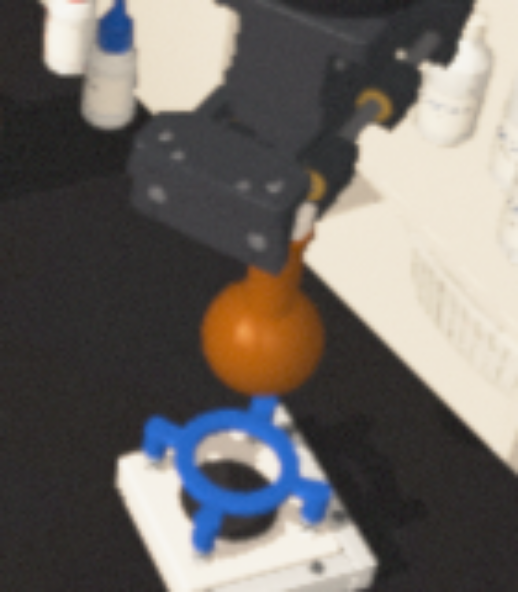

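The flask hangs upright and undamaged over the ring. The bulb centre is at side px (418.5, 253), against (418.2, 252.2) predicted from the TCP. Lowering it.

>>> carry_out --motion '[0.15,-0.007,0.003,0,0,0,0.15,0,0,0,0,0,0.12,0,0,0,0,0,0.1,0,0,0,0,0,0.05,0,0,0,0,0,0,0,0,0,0,0]'

```text
clock: 20.2
position: [0.4961, -0.1127, 0.1184]
eef_rot: [[-0.0, 0.865, 0.501], [0.0, 0.501, -0.865], [-1.0, -0.0, -0.0]]
ft_force: [0.7, -1.0, -1.8]
gripper_width: 0.0236
```

>>> carry_out --motion '[0.0167,0,0,0,0,0,0.0083,0,0,0,0,0,0,0,0,0,0,0]'

```text
clock: 20.58
position: [0.4961, -0.1128, 0.1156]
eef_rot: [[0.0, 0.865, 0.501], [-0.0, 0.501, -0.865], [-1.0, 0.0, 0.0]]
ft_force: [0.5, -0.4, -1.2]
gripper_width: 0.0236
```

>>> carry_out --motion '[0.0167,0,0,0,0,0,0,0,0,0,0,0]'

```text
clock: 20.82
position: [0.4962, -0.1128, 0.1136]
eef_rot: [[0.001, 0.865, 0.501], [-0.0, 0.501, -0.865], [-1.0, 0.0, 0.0]]
ft_force: [0.8, 0.6, 1.0]
gripper_width: 0.0234
```

>>> carry_out --motion '[0.0167,0,0,0,0,0,0,0,0,0,0,0]'

```text
clock: 21.08
position: [0.4962, -0.1128, 0.1115]
eef_rot: [[0.0, 0.865, 0.501], [-0.0, 0.501, -0.865], [-1.0, 0.0, 0.0]]
ft_force: [-0.0, 1.2, 2.8]
gripper_width: 0.0236
```

>>> carry_out --motion '[0.0167,0,0,0,0,0,0,0,0,0,0,0]'

```text
clock: 21.32
position: [0.4961, -0.1128, 0.1094]
eef_rot: [[0.0, 0.865, 0.501], [0.0, 0.501, -0.865], [-1.0, 0.0, 0.0]]
ft_force: [0.3, -0.2, 3.1]
gripper_width: 0.0236
```

>>> carry_out --motion '[0.0167,0,0,0,0,0,0,0,0,0,0,0]'

```text
clock: 21.58
position: [0.4961, -0.1128, 0.1074]
eef_rot: [[0.0, 0.865, 0.501], [0.0, 0.501, -0.865], [-1.0, 0.0, -0.0]]
ft_force: [0.7, 0.2, 3.4]
gripper_width: 0.0238
```

>>> carry_out --motion '[0.0167,0,0,0,0,0,0,0,0,0,0,0]'

```text
clock: 21.82
position: [0.4961, -0.1128, 0.1054]
eef_rot: [[0.0, 0.865, 0.501], [0.0, 0.501, -0.865], [-1.0, 0.0, 0.0]]
ft_force: [0.7, 1.2, 4.1]
gripper_width: 0.0236
```

>>> carry_out --motion '[0.0167,0,0,0,0,0,0,0,0,0,0,0]'

```text
clock: 22.08
position: [0.4961, -0.1128, 0.1035]
eef_rot: [[0.0, 0.865, 0.501], [-0.0, 0.501, -0.865], [-1.0, 0.0, 0.0]]
ft_force: [0.4, 0.9, 5.4]
gripper_width: 0.0236
```

>>> carry_out --motion '[0.0125,0,0,0,0,0,0,0,0,0,0,0]'

```text
clock: 22.32
position: [0.4962, -0.1128, 0.1021]
eef_rot: [[0.0, 0.865, 0.501], [-0.0, 0.501, -0.865], [-1.0, 0.0, 0.0]]
ft_force: [0.4, 1.4, 6.5]
gripper_width: 0.0235
```

>>> carry_out --motion '[0.0083,0,0,0,0,0,0,0,0,0,0,0]'

```text
clock: 22.58
position: [0.4962, -0.1129, 0.1012]
eef_rot: [[0.0, 0.865, 0.501], [-0.0, 0.501, -0.865], [-1.0, 0.0, 0.0]]
ft_force: [-1.0, 1.4, 6.9]
gripper_width: 0.0235
```

Run:
```python
from h import *
s=env.read_camera("side");t=env.read_camera("top")
o=env.get_obs();p=np.array(o["position"]);print(o["clock"],p,o["ft_force"])
for z in(.06,.05,.046):print(z,"ring px",proj("side",[.4961,-.112,z]).round(1))
m=mask(s,(105,120,60),(130,255,255),(370,250,450,325));print("blue",blobs(m,20))
m0=mask(cv2.imread("pics/s5.png"),(105,120,60),(130,255,255),(370,250,450,325));print("blue before",blobs(m0,20))
m=mask(s,(3,130,40),(18,255,255),(380,230,445,310));print("bulb",blobs(m,20),proj("side",[.4961,-.1125,.038+.029]))
cv2.imwrite("pics/p8.png",np.hstack([cv2.resize(i[225:335,350:460],None,fx=3.6,fy=3.6) for i in(cv2.imread("pics/s5.png"),s)]))
```

```text
22.675 [ 0.49622528 -0.11285832  0.10121191] [-0.3024143   0.34677103  5.99401028]
0.06 ring px [[411.5 285.6]]
0.05 ring px [[410.8 288.8]]
0.046 ring px [[410.5 290.1]]
blue [(450, [408.1, 296.8], [386, 278, 50, 36])]
blue before [(777, [410.7, 287.4], [386, 267, 52, 44])]
bulb [(690, [413.1, 282.7], [398, 260, 30, 39])] [[412.05788222 283.483011  ]]
```

View pics/p8.png

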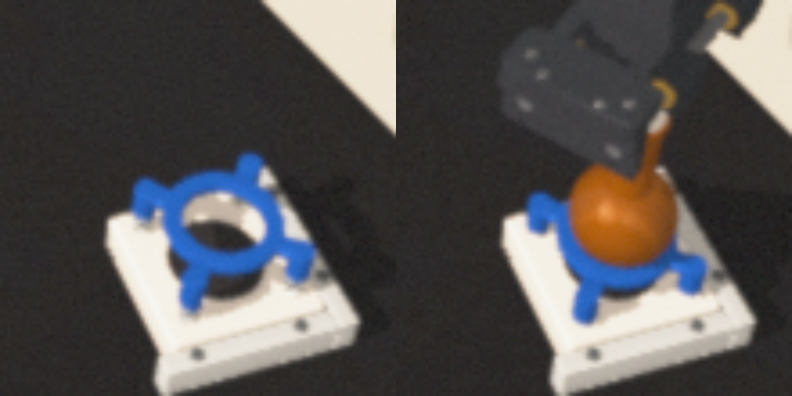

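The ring has sunk by about 3.4 px (≈ 11 mm), with the bulb seated centrally and upright and the holder still flush. I'll press slightly further for margin.

>>> carry_out --motion '[0.0083,0,0,0,0,0,0,0,0,0,0,0]'

```text
clock: 22.92
position: [0.4963, -0.1128, 0.1002]
eef_rot: [[0.001, 0.865, 0.501], [-0.0, 0.501, -0.865], [-1.0, 0.0, 0.001]]
ft_force: [0.4, 0.9, 7.1]
gripper_width: 0.0238
```

>>> carry_out --motion '[0.0067,0,0,0,0,0,0,0,0,0,0,0,0,0,0,0,0,0,0,0,0,0,0,0]'

```text
clock: 23.42
position: [0.4963, -0.1129, 0.0995]
eef_rot: [[0.001, 0.865, 0.501], [-0.0, 0.501, -0.865], [-1.0, 0.001, 0.001]]
ft_force: [0.2, 0.8, 6.3]
gripper_width: 0.0237
```

Run:
```python
from h import *
f=[]
for i in range(6):
    s=env.read_camera("side");f.append(env.get_obs()["ft_force"])
print(np.mean(f,0),env.get_obs()["position"])
s0=cv2.imread("pics/s5.png");D=np.float32
g=lambda i:cv2.cvtColor(i,cv2.COLOR_BGR2HSV)
# arm tips of ring: left post (386..396) and front-left post: vertical shift of mask bottoms/tops
B=lambda i:mask(i,(105,120,60),(130,255,255),(380,260,450,325))
for nm,(x0,x1) in {"left":(386,394),"right":(429,440)}.items():
    for lab,i in(("before",s0),("now",s)):
        ys,xs=np.where(B(i)[:,x0:x1]);print(nm,lab,ys.min(),ys.mean().round(2),ys.max(),len(ys))
print("bars/white centroid shift check",[blobs(mask(i,(0,0,150),(180,60,255),(385,318,415,335)),20) for i in(s0,s)])
```

```text
[0.27907156 1.7142729  6.80370292] [ 0.49630895 -0.11285433  0.09950598]
left before 274 279.39 285 74
left now 279 283.56 289 72
right before 291 296.33 302 75
right now 296 300.92 306 62
bars/white centroid shift check [[(304, [403.0, 324.8], [392, 318, 23, 17])], [(303, [403.0, 324.8], [392, 318, 23, 17])]]
```

```bash
python3 -c "
from plant import env
print(env.sign_off()); o=env.get_obs(); print(o['clock'],o['position'],o['ft_force'])"
```

```text
the job is handed in; nothing more can be done
None
the job is handed in; nothing more can be done
```

The job is handed in, with the holder flush in the corner and the amber flask held pressed down in its ring. Signing off gave no verdict.

**Holder:** I pushed it against one bar and then the other, until the force rose each time (about 16 N and 28 N). Before I picked up the flask, the ring measured about (−44, +44) mm from the corner, against ±45 mm nominal. No gap was visible in the pictures.

**Flask:** I gripped it by the neck, seated it in the ring and pressed straight down.
- **Ring travel:** the ring's posts dropped 4.2–4.6 px in the side picture, about 13 mm. The wrist force was about 6.8 N upward, about 8 N once the flask's weight is added, which suggests about 11–12 mm. Both are above the 10 mm asked.
- **Centring:** the tool sat within 1 mm of the measured ring centre, and the flask looked upright.
- **Holder at the end:** the visible patch of bar and block did not move between before and during the press.

**Checks that were weaker or disagreed:**
- **Finger contact:** the fingers met the block's faces a few millimetres past where I expected. The camera measurement of the ring still agreed with flush.
- **Side bottles and timer:** I did not measure the stain bottles, the saline or the timer again. The arm's planned path kept clear of them, and no unexpected force showed in the readings.

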